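# Return the blue parts case to its labelled bay and latch it

### The job

Put the blue small-parts case back in the bay with the blue label: turn that bay's red latch knob a quarter turn anticlockwise so the tongue clears the mouth, slide the case along the table lengthwise into the bay until it is fully home against the back, then turn the latch fully shut across it. Keep the case flat on the table throughout, and leave the yellow bay's latch, the yellow case, the mug, the jar and the screwdriver where they are.

Things in the scene. Friction and masses are not known exactly. Their poses are not given: they have to be found in the camera images.
- case_blue: Blue-lidded grey plastic small-parts case, closed, 130 mm (its x) x 80 mm (its y) x 55 mm high, about 0.45 kg, edges rounded 4 mm. Origin at the centre of its underside; x along its length. Either end may go in first. It stands on the table in front of the bays' mouths, roughly pointing into them, and is to be slid home; too wide for most grippers, so push it.
- dock_blue: Blue-labelled bay, fixed, open above, no floor. Origin: on the table, centre of a case when home (case end 1 mm off the back stop); +x inward to the back, -x out of the mouth. Inner side faces at y = +-44 mm, from x -68 to the back stop at 66. Walls 40 mm high, 8 mm thick; blue label strip 104 mm wide on the back wall, 62 mm high.
- knob_blue (a point): Grip point of the blue bay's latch, on its vertical axis, 72 mm above the table, at x -75, y -70 mm in the dock's frame. Red bar 44 x 12 mm, 52 to 84 mm above the table, parallel to the tongue below it: steel, 12 mm wide, 42 to 49 mm above the table, reaching 66 mm from the axis. Site y axis: along the tongue.
- latch_blue (a joint): Angle of the blue bay's latch, rad. 0 = shut: the tongue lies across the mouth (along the dock's +y) and bars it. Anticlockwise from above to 1.571 = open: the tongue points straight out along the dock's -x, beside the entry path. Stops at both ends, 0.06 N m friction, stays where left; starts at 0 to 0.12.
- mouth_blue (a point): Middle of the blue bay's mouth, on the table, at x -75 mm in the dock's frame, same axes. Round posts 40 mm high flank it and lead in: radius 8 mm at y -52 and +52, and one of radius 10 mm at y -70 carries the latch. The shut tongue fills x -81 to -69 mm of the dock's frame, so it shuts only on a case that is home.
- dock_yellow: Yellow-labelled bay, fixed, open above, no floor. Origin: on the table, centre of a case when home (case end 1 mm off the back stop); +x inward to the back, -x out of the mouth. Inner side faces at y = +-44 mm, from x -68 to the back stop at 66. Walls 40 mm high, 8 mm thick; yellow label strip 104 mm wide on the back wall, 62 mm high. The bays swap places between starts.
- knob_yellow (a point): Grip point of the yellow bay's latch, on its vertical axis, 72 mm above the table, at x -75, y -70 mm in the dock's frame. Red bar 44 x 12 mm, 52 to 84 mm above the table, parallel to the tongue below it: steel, 12 mm wide, 42 to 49 mm above the table, reaching 66 mm from the axis. Site y axis: along the tongue.
- latch_yellow (a joint): Angle of the yellow bay's latch, rad. 0 = shut: the tongue lies across the mouth (along the dock's +y) and bars it. Anticlockwise from above to 1.571 = open: the tongue points straight out along the dock's -x, beside the entry path. Stops at both ends, 0.06 N m friction, stays where left; starts at 0 to 0.12. To be left shut.
- case_yellow: Yellow-lidded grey plastic small-parts case, closed, 130 mm (its x) x 80 mm (its y) x 55 mm high, about 0.45 kg, edges rounded 4 mm. Origin at the centre of its underside; x along its length. Either end may go in first. Bystander on the right of the table, to be left alone.
- mug: White mug, 80 mm wide, 90 mm high, origin under its centre. Bystander on the far side.
- jar: Jar, 70 mm wide, 80 mm high, origin under its centre. Bystander on the far side.
- screwdriver: Screwdriver lying near the robot's right, along its x. Bystander.
There are look-alikes about, which are no part of the job. Leave any purple look-alike of the dock_blue alone.

How it is judged:
On the way, in this order (a step that is already met when the one before it is completed fails the run):
1. the blue bay's latch is turned open (past 1.2 rad) (value of joint latch_blue above 1.2 rad), for 0.2 s.
2. the blue case is fully home in the blue bay (x of case_blue in the frame of dock_blue between -0.006 and 0.008 m and y of case_blue in the frame of dock_blue between -0.008 and 0.008 m and angle between the x axis of case_blue and the x axis of dock_blue, either way round below 0.09 rad and angle between case_blue's own z axis and vertical below 0.08 rad and height (world z) of case_blue below 0.008 m), for 0.2 s.
At the end, for the whole second after the job is handed in: The blue case rests flat on the table in the blue bay, its centre at most 6 mm short of the home point and within 8 mm sideways, square to within 0.09 rad; the blue latch is shut (under 0.25 rad), the yellow one still shut (under 0.25 rad) (all of step 2 and value of joint each of latch_blue, latch_yellow below 0.25 rad and linear speed of case_blue below 0.01 m/s); the robot touches nothing.
It fails at once if the blue case is lifted off the table (15 mm) or tipped (0.25 rad) (height (world z) of case_blue above 0.015 m or angle between case_blue's own z axis and vertical above 0.25 rad).
It fails at once if the yellow bay's latch is turned (past 0.4 rad) (value of joint latch_yellow above 0.4 rad).
It fails at once if the yellow case, the mug, the jar or the screwdriver is moved by more than 30 mm (distance of any of case_yellow, mug, jar, screwdriver from where it was at the start of the episode above 0.03 m).
It also fails if it takes over 72 s, if anything falls off the work surface, if the arm or the gripper's body presses on something with over 40 N, if the wrist force passes 120 N, or if a joint passes its speed limit or range.

### The arm

A 7-joint arm with a two-finger parallel gripper is mounted at the origin on the work surface. World frame = base frame: x ahead of the robot, y to its left, z up, the work surface at z = 0. Lengths are in m, angles in rad, forces in N, time in s.
With the tool pointing down it reaches from about 0.4 to 0.85 m from the base axis. Payload 10.4 kg.
Tool frame: the origin (TCP) lies midway between the tips of the shut fingers; the grasp point (between the pads) lies 19 mm behind it; z points along the fingers, y is the line along which they close (so a half turn about z gives the same grasp; the last joint's range is limited). The gripper opens to 87 mm and grips with 3 to 60 N. Pads are 19 mm wide; open, the fingers measure 117 mm over their backs; the gripper's body (75 mm by 190 mm) begins 51 mm behind the grasp point.
Start: joints at [1.144, 0.332, -0.065, 1.46, 0.022, 1.35, -0.088], TCP at [0.246, -0.575, 0.223] pointing down, gripper open.
Joint ranges: [-2.6, 2.6], [-0.5, 2.12], [-1.47, 1.34], [0.16, 2.42], [-1.27, 4.41], [0.06, 2.06], [-2.6, 2.6]. Speed limits (rad/s): [2.22, 2.22, 2.79, 2.79, 3.14, 3.14, 3.14].

### API

Orientations are given as a unit quaternion [x, y, z, w].
In Python, from bench import r gives the robot as it stands.
- The arm moves only by the tool arm_command, never from a script. Its argument "moves" is one flat list of numbers, 4 for each row, row after row: the shift along the tool's x, y, z in cm, then the turn about the tool's z in degrees. A call has 1 to 12 rows; each row shifts and turns the commanded pose from where the row before left it, along the tool's axes as they then stand; what a row does not reach is not made up. A row lasts 1/12 s, in which the tool goes at most 41.7 mm and 7.16 degrees, less where a joint would pass 70% of its speed; a pose out of reach is approached as far as the arm can. A call with a gripper value outside its range is refused whole. "fingers" is the opening in per cent of the stroke, from 0 (shut) to 100 (fully open), set as the call begins (left out, the last holds). The fingers move at their own pace and stop on an object; "squeeze" is the grip in N (left out, the last holds). Time passes only in rows, so rows that do not move let the fingers close. It gives the time, the measured TCP pose, the force, the opening and the grip force at its end, in the units of the state.
- r.read_state(): the state, without advancing time (a new reading comes with each control period).
- r.camera(name): name is "scene" or "top" or "wrist"; returns the picture (480x640x3 uint8, red, green, blue); there is no depth.
- r.camera_info(name): a dict with "fx", "fy", "cx", "cy" (pixels), "k1" (the pictures are not rectified: a ray, as slopes to the right and down, at radius r is drawn at 1 + k1 r^2 times it, then the intrinsics apply), "origin" and "attitude" of the camera in the world. Camera axes: x right, y up, looking along -z (the intrinsics and any distortion apply to the point x, -y, -z); pixel columns grow to the right and rows downward; lengths in m; the calibration is good to about 2 mm. A picture is of the moment at which its call begins: read the wrist's pose just before it. camera_info takes no time and is no camera call; for the wrist camera it gives the pose at the moment of the call.
- r.close_job(): hands the job in; it is judged then, once.
The state is a dict: "time": time; "joint_positions": joint angles; "joint_vel": joint speeds; "joint_torque": joint torques, N m; "ee_pos": TCP position; "eef_rot": TCP orientation; "ft_force": force on the tool from outside, world axes, zero at the start; "torque": the same for the moment, N m; "width": finger opening in m; "grip_force": force on a finger pad.
Only numpy, scipy, OpenCV 4.12 (cv2) and the standard library are available. Lean on these libraries where they do the work, as an engineer would, in place of code of your own. Each camera call takes 0.05 s, during which the arm holds its last target. There are 200 camera calls.

## Working session

There is one attempt and no reset: what is moved stays moved. The work goes in short steps, Python scripts to look and compute and a tool call to move; the robot and the scene stay as the last step left them, time stands still between calls to the robot, and variables do not carry over. Pictures are saved under pics/ and viewed, at most 10 in all, crops included, and the job is handed in when it is done.

Besides the shell and the picture viewer there is one more tool, called after "Call:" by a JSON object that holds its "method" and its "body". arm_command: Moves the arm, as the interface text tells. Its arguments: {"type":"object","properties":{"moves":{"type":"array"},"fingers":{"type":"number"},"squeeze":{"type":"number"}},"required":["moves"]}

```bash
mkdir -p pics
cat > h.py <<'E'
import numpy as np, cv2
from bench import r
from scipy.spatial.transform import Rotation as R
def info(n):
    c=r.camera_info(n); a=np.array(c["attitude"],float)
    M=a if a.shape==(3,3) else R.from_quat(a).as_matrix()
    return c,np.array(c["origin"]),M
def cast(n,uv,z,ci=None):
    c,o,M=ci or info(n); uv=np.atleast_2d(np.array(uv,float))
    d=(uv-[c["cx"],c["cy"]])/[c["fx"],c["fy"]]; s=d.copy()
    for _ in range(20): s=d/(1+c["k1"]*(s**2).sum(1,keepdims=True))
    D=np.c_[s[:,0],-s[:,1],-np.ones(len(s))]@M.T
    return o+D*((z-o[2])/D[:,2])[:,None]
def proj(n,P,ci=None):
    c,o,M=ci or info(n); p=(np.atleast_2d(P)-o)@M
    s=np.c_[p[:,0]/-p[:,2],-p[:,1]/-p[:,2]]; s=s*(1+c["k1"]*(s**2).sum(1,keepdims=True))
    return s*[c["fx"],c["fy"]]+[c["cx"],c["cy"]]
def save(n,f):
    im=r.camera(n); cv2.imwrite(f,im[:,:,::-1]); return im
E
python3 - <<'E'
from h import *
for n in("scene","top"): save(n,f"pics/{n}0.png"); print(r.camera_info(n))
print(r.read_state())
E
```

```text
{'fx': 508.04146285543385, 'fy': 508.04146285543385, 'cx': 322.9503658856632, 'cy': 230.2136435711506, 'k1': -0.09362460726389202, 'origin': array([ 1.39797199, -0.2345871 ,  0.78059322]), 'attitude': array([0.33085038, 0.29066224, 0.58563004, 0.68050785])}
{'fx': 536.122440755785, 'fy': 536.122440755785, 'cx': 325.57279593505683, 'cy': 233.5120011950486, 'k1': 0.017820014613390212, 'origin': array([ 0.29625385, -0.09524979,  1.53518744]), 'attitude': array([ 0.04883402, -0.05036667, -0.70194505,  0.70876765])}
{'time': 0.1, 'joint_positions': array([ 1.14439775,  0.3327797 , -0.0646968 ,  1.46085851,  0.02159784,
        1.34990056, -0.08850089]), 'joint_vel': array([ 0.00117159, -0.0034782 , -0.0001266 , -0.00294277, -0.00018908,
       -0.00018705, -0.00013582]), 'joint_torque': array([ 1.91644358e-03, -6.24548435e+01,  2.50402669e-02, -3.90715420e+01,
       -6.14436949e-02,  3.66171263e-02,  5.52356198e-05]), 'ee_pos': array([ 0.24543049, -0.574417  ,  0.22185102]), 'eef_rot': array([ 9.79685800e-01,  2.00537634e-01, -1.52854411e-04, -6.06445979e-04]), 'ft_force': array([-0.31554261, -1.39340008, -0.07267657]), 'torque': array([ 0.004086  , -0.00928292,  0.00580472]), 'grip_force': 0.0, 'width': 0.0871345624418411}
```

View pics/top0.png

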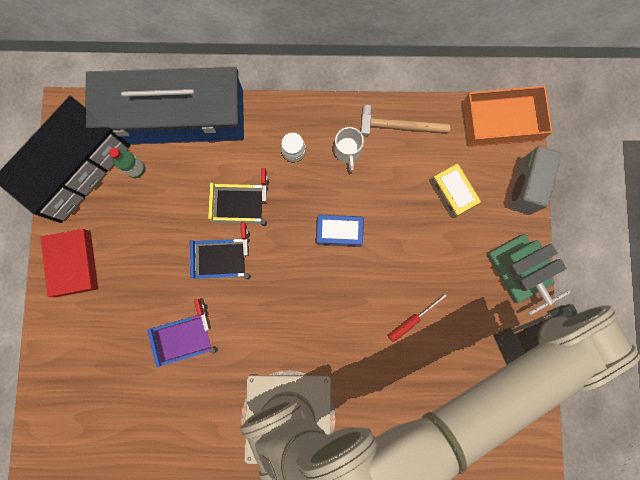

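View pics/scene0.png

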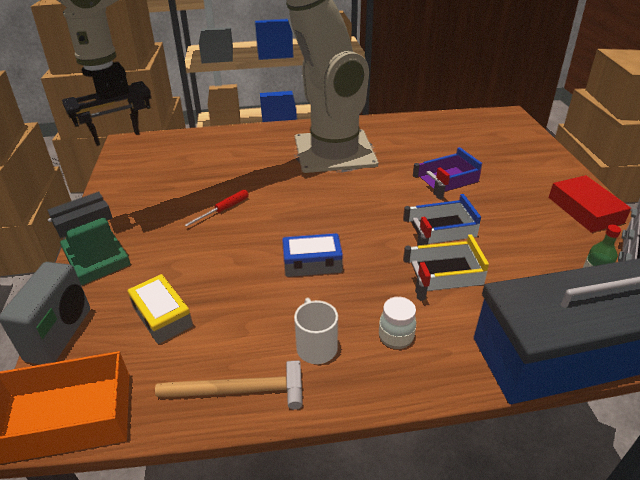

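Top view: candidates for the blue bay are the blue-labelled dark-floored bay (220,258), the purple-floored one, also with a blue strip (180,340), and the yellow bay (237,203). The case candidates are the blue-lidded case (340,230), the yellow one (457,190) and the red box (68,263). I choose the bay at (220,258) with its red knob at (243,230), and the case at (340,230). Next is one close crop to check.

```bash
cat > m.py <<'E'
from h import *
im=cv2.imread("pics/top0.png"); sc=cv2.imread("pics/scene0.png")
a=cv2.resize(im[170:290,180:380],None,fx=4,fy=4,interpolation=cv2.INTER_CUBIC)
cv2.imwrite("pics/crop1.png",a)
def blobs(im,lo,hi,roi,name,z,amin=15):
    x0,y0,x1,y1=roi; hsv=cv2.cvtColor(im,cv2.COLOR_BGR2HSV)
    m=cv2.inRange(hsv,lo,hi); k=np.zeros_like(m); k[y0:y1,x0:x1]=m[y0:y1,x0:x1]
    for c in cv2.findContours(k,0,2)[0]:
        if cv2.contourArea(c)<amin: continue
        b=cv2.boxPoints(cv2.minAreaRect(c)); M=cv2.moments(c); ce=[M["m10"]/M["m00"],M["m01"]/M["m00"]]
        P=cast(name,np.vstack([b,ce]),z)[:,:2]
        print(name,z,"area",cv2.contourArea(c),"px",np.round(ce,1),"c",P[4].round(4),"mid",P[:4].mean(0).round(4),"corners",P[:4].round(4).tolist(),"sides",np.linalg.norm(P[1]-P[0]).round(4),np.linalg.norm(P[2]-P[1]).round(4))
print("lid");  blobs(im,(100,120,60),(130,255,255),(305,205,375,255),"top",.055)
blobs(sc,(100,120,60),(130,255,255),(275,225,350,265),"scene",.055)
print("strip");blobs(im,(100,120,60),(130,255,255),(185,235,250,285),"top",.062)
print("knob"); blobs(im,(0,150,100),(8,255,255),(230,215,260,245),"top",.084)
print("knobY"); blobs(im,(0,150,100),(8,255,255),(255,160,275,190),"top",.084)
E
python3 m.py
```

```text
lid
top 0.055 area 1192.0 px [339.5 229.4] c [ 0.5176 -0.1363] mid [ 0.5179 -0.1366] corners [[0.4807, -0.0718], [0.5591, -0.074], [0.5551, -0.2019], [0.4768, -0.1988]] sides 0.0784 0.128
scene 0.055 area 1354.0 px [311.5 247.8] c [ 0.5291 -0.139 ] mid [ 0.5284 -0.1377] corners [[0.4811, -0.2006], [0.4847, -0.0677], [0.5759, -0.0789], [0.5718, -0.2036]] sides 0.1329 0.0919
strip
top 0.062 area 260.5 px [203.  259.4] c [0.4293 0.2391] mid [0.4326 0.2125] corners [[0.4796, 0.2817], [0.4871, 0.1521], [0.3855, 0.1439], [0.3782, 0.2723]] sides 0.1298 0.1019
knob
top 0.084 area 51.0 px [242.7 230.1] c [0.5087 0.1291] mid [0.5075 0.1284] corners [[0.5281, 0.1374], [0.5293, 0.1239], [0.4869, 0.1193], [0.4857, 0.1328]] sides 0.0136 0.0427
knobY
top 0.084 area 50.5 px [262.8 175.3] c [0.6626 0.0782] mid [0.6622 0.0763] corners [[0.6835, 0.0838], [0.6836, 0.0699], [0.641, 0.0688], [0.6408, 0.0827]] sides 0.0139 0.0427
```

View pics/crop1.png

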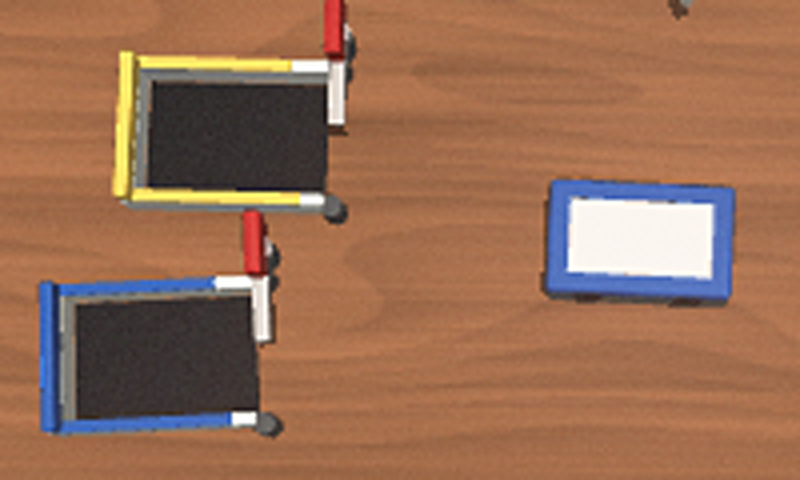

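The crop confirms the choice: the blue bay has a dark interior, blue strips, a red knob at crop (255,242) and a white tongue reaching down to (263,340). The case is at crop (640,240). Next I fit the dock axes from the wall tops.

```bash
cat > d.py <<'E'
from h import *
im=cv2.imread("pics/top0.png"); hsv=cv2.cvtColor(im,cv2.COLOR_BGR2HSV)
m=cv2.inRange(hsv,(100,100,50),(130,255,255))
def line(r0,r1,c0,c1):
    pts=[]
    for c in range(c0,c1):
        w=np.nonzero(m[r0:r1,c])[0]
        if len(w): pts.append((c,r0+w.mean(),len(w)))
    pts=np.array(pts); return cast("top",pts[:,:2],.04)[:,:2],pts
fits=[]
for r0,r1 in((236,250),(268,282)):
    P,p=line(r0,r1,198,230); f=np.polyfit(P[:,1],P[:,0],1); fits.append(f); print(f, p[:,2].mean(), "x at y=.2",np.polyval(f,.2))
k=np.nanmean([f[0] for f in fits]); a=np.arctan(k); ax=np.array([np.sin(a),np.cos(a)]) # +x dock
ay=np.array([-ax[1],ax[0]]); print("dock yaw",np.arctan2(ax[1],ax[0]))
mid=np.array([np.mean([np.polyval(f,.2) for f in fits]),.2])
# strip rows: left edge (outer top edge) at z .062
pts=[]
for rr in range(244,276):
    w=np.nonzero(m[rr,185:200])[0]; pts.append((185+w.min()-.5,rr))
P=cast("top",pts,.062)[:,:2]; print("strip outer along ax",np.median((P-mid)@ax),"slope",np.polyfit(P@ay,P@ax,1)[0])
K=np.array([.508,.1286]); print("knob rel mid in dock",(K-mid)@ax,(K-mid)@ay)
o=K+.075*ax+.070*ay; print("dock origin via knob",o,"lateral vs walls",(o-mid)@ay,"strip at x",np.median((P-o)@ax))
c=np.array([.5178,-.1365]); print("case in dock",(c-o)@ax,(c-o)@ay)
print(info("wrist"))
E
python3 d.py
```

```text
[-0.0637853   0.49633917] 2.71875 x at y=.2 0.4835821140936292
[-0.05379708  0.39824407] 3.15625 x at y=.2 0.3874846504754494
dock yaw 1.6295199190532792
strip outer along ax 0.07646040194842119 slope 0.013383882088564966
knob rel mid in dock -0.07552998005422479 -0.06815124940987606
dock origin via knob [0.43371892 0.19936243] lateral vs walls 0.0018487505901238932 strip at x 0.07699038200264595
case in dock -0.3402181984308672 -0.0642244289386092
({'fx': 377.90811016807936, 'fy': 377.90811016807936, 'cx': 322.3293798378809, 'cy': 247.79140451275228, 'k1': 0.016275482319978125, 'origin': array([ 0.31979607, -0.54293817,  0.38459727]), 'attitude': array([-0.12301817,  0.08150138, -0.54512298,  0.82526662])}, array([ 0.31979607, -0.54293817,  0.38459727]), array([[ 3.92396917e-01,  8.79691299e-01,  2.68640799e-01],
       [-9.19795901e-01,  3.75414927e-01,  1.14189027e-01],
       [-4.00672269e-04, -2.91902127e-01,  9.56448110e-01]]))
```

Call:
{"method": "arm_command", "body": {"moves": [2.7,-2.85,0,0,2.7,-2.85,0,0,2.7,-2.85,0,0,2.7,-2.85,0,0,2.7,-2.85,0,0,2.7,-2.85,0,0,2.7,-2.85,0,0,2.7,-2.85,0,0,2.7,-2.85,0,0,2.7,-2.85,0,0], "fingers": 60}}

```text
time: 0.93
ee_pos: [0.3819, -0.2046, 0.2224]
eef_rot: [0.98, 0.2, -0.0, 0.0]
ft_force: [1.1, -0.1, 0.3]
width: 0.0521
grip_force: 0.0
```

Call:
{"method": "arm_command", "body": {"moves": [2.75,-2.85,0,0,2.75,-2.85,0,0,2.75,-2.85,0,0,2.75,-2.85,0,0,2.75,-2.85,0,0,2.75,-2.85,0,0,2.75,-2.85,0,0,2.75,-2.85,0,0,2.7,-2.8,0,0,0,0,0,6,0,0,0,6,0,0,0,5]}}

```text
time: 1.93
ee_pos: [0.5082, 0.1267, 0.2219]
eef_rot: [0.999, 0.052, -0.001, -0.0]
ft_force: [0.4, -0.1, -0.3]
width: 0.0521
grip_force: 0.0
```

```bash
cat > w1.py <<'E'
from h import *
ci=info("wrist"); im=save("wrist","pics/w1.png"); np.save("w1ci.npy",np.array(ci,dtype=object),allow_pickle=True)
print(r.read_state()["ee_pos"], ci[1])
hsv=cv2.cvtColor(im,cv2.COLOR_RGB2HSV)
m=cv2.inRange(hsv,(0,150,80),(8,255,255))|cv2.inRange(hsv,(172,150,80),(180,255,255))
for c in cv2.findContours(m,0,2)[0]:
    if cv2.contourArea(c)<80: continue
    b=cv2.boxPoints(cv2.minAreaRect(c)); P=cast("wrist",b,.084,ci)[:,:2]
    print(b.round(0).tolist(),P.round(4).tolist(),P.mean(0))
K=[.508,.1286,.084]; print("pred knob px",proj("wrist",K,ci), "dock origin", proj("wrist",[.4345,.1994,0],ci))
E
python3 w1.py
```

```text
[0.50821504 0.12622186 0.22202978] [0.58871316 0.13499611 0.38456748]
[[312.0, 255.0], [314.0, 199.0], [329.0, 199.0], [326.0, 255.0]] [[0.4902, 0.1337], [0.5375, 0.1363], [0.5382, 0.1245], [0.4909, 0.1214]] [0.51418174 0.12896224]
[[393.0, 65.0], [404.0, -3.0], [426.0, 0.0], [415.0, 68.0]] [[0.6399, 0.0886], [0.6824, 0.0879], [0.6818, 0.0726], [0.6392, 0.0725]] [0.66084499 0.08039405]
pred knob px [[319.91730233 234.88495027]] dock origin [[248.68773978 273.33764319]]
```

View pics/w1.png

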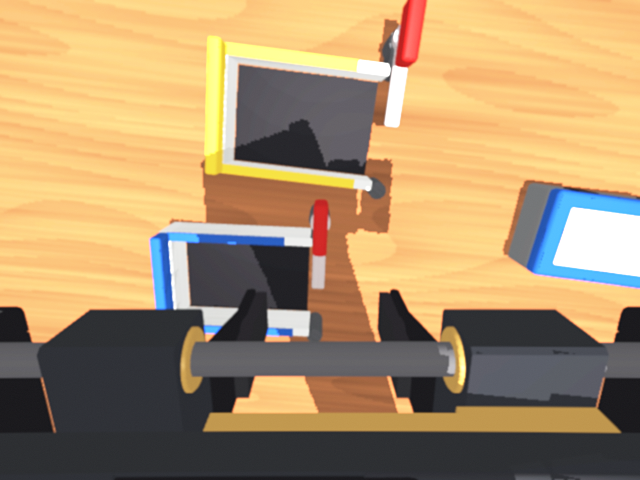

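The wrist view shows the red bar at (320,228), centred between the fingers. Its axis is at about (0.510, 0.129), and both views agree to 3 mm. I descend onto it.

Call:
{"method": "arm_command", "body": {"moves": [0.2,-0.25,0,2.5,0,0,2.5,0,0,0,3,0,0,0,3,0,0,0,3,0,0,0,2.5,0,0,0,1.5,0,0,0,0.6,0,0,0,0,0]}}

```text
time: 2.73
ee_pos: [0.5092, 0.1282, 0.0603]
eef_rot: [0.999, 0.032, -0.001, 0.0]
ft_force: [-0.1, -0.5, 0.8]
width: 0.0524
grip_force: 0.0
```

Call:
{"method": "arm_command", "body": {"moves": [0,0,0,0,0,0,0,0,0,0,0,0,0,0,0,0,0,0,0,0,0,0,0,0], "fingers": 0, "squeeze": 12}}

```text
time: 3.23
ee_pos: [0.5104, 0.1285, 0.0619]
eef_rot: [0.999, 0.032, 0.0, 0.0]
ft_force: [-0.1, 0.1, -0.1]
width: 0.0199
grip_force: 0.0
```

Call:
{"method": "arm_command", "body": {"moves": [0,0,0,0,0,0,0,0,0,0,0,0,0,0,0,0]}}

```text
time: 3.57
ee_pos: [0.5103, 0.1291, 0.0617]
eef_rot: [0.999, 0.032, 0.0, -0.0]
ft_force: [-0.0, 1.7, 2.9]
width: 0.0121
grip_force: 12.0
```

Call:
{"method": "arm_command", "body": {"moves": [0,0,0,-6,0,0,0,-6,0,0,0,-6,0,0,0,-6,0,0,0,-6]}}

```text
time: 3.98
ee_pos: [0.5103, 0.129, 0.0617]
eef_rot: [0.956, 0.292, 0.0, -0.0]
ft_force: [0.6, 1.9, 1.1]
width: 0.0118
grip_force: 12.0
```

Call:
{"method": "arm_command", "body": {"moves": [0,0,0,-6,0,0,0,-6,0,0,0,-6,0,0,0,-6,0,0,0,-6,0,0,0,-6,0,0,0,-6,0,0,0,-6,0,0,0,-6,0,0,0,-5,0,0,0,0,0,0,0,0]}}

```text
time: 4.98
ee_pos: [0.5105, 0.1288, 0.0617]
eef_rot: [0.692, 0.722, 0.0, 0.0]
ft_force: [0.7, 2.7, 1.9]
width: 0.0116
grip_force: 12.0
```

Call:
{"method": "arm_command", "body": {"moves": [0,0,0,0,0,0,0,0,0,0,0,0,0,0,0,0,0,0,-1.5,0,0,0,-3,0,0,0,-3,0,0,0,-4,0,0,0,-4,0,0,0,-1.5,0], "fingers": 60}}

```text
time: 5.82
ee_pos: [0.5114, 0.13, 0.2378]
eef_rot: [0.69, 0.723, 0.002, 0.002]
ft_force: [0.4, 0.1, 0.4]
width: 0.0519
grip_force: 0.0
```

Call:
{"method": "arm_command", "body": {"moves": [-4,0,0,0,-4,0,0,0,-4,0,0,0,-4,0,0,0,-4,0,0,0,-4,0,0,0,0,0,0,0,0,0,0,0], "fingers": 100}}

```text
time: 6.48
ee_pos: [0.5209, -0.1136, 0.2322]
eef_rot: [0.692, 0.721, 0.0, -0.0]
ft_force: [-0.2, 0.4, 0.6]
width: 0.0864
grip_force: 0.0
```

```bash
cat > w2.py <<'E'
from h import *
st=r.read_state(); ci=info("wrist"); im=save("wrist","pics/w2.png"); print(st["ee_pos"],st["eef_rot"],ci[1])
cv2.imwrite("pics/t2.png",r.camera("top")[:,:,::-1])
c=[.5178,-.1365,.055]; print("case px",proj("wrist",c,ci),"mouth",proj("wrist",[.439,.124,0],ci),"knob",proj("wrist",[.51,.129,.084],ci))
E
python3 w2.py
```

```text
[ 0.52087986 -0.11362648  0.23218242] [ 6.92435047e-01  7.21480215e-01  4.74719921e-05 -5.29613142e-05] [ 0.51783446 -0.03317329  0.39494969]
case px [[317.60717894 246.96623678]] mouth [[238.34009552 -62.91303692]] knob [[ 320.08133744 -130.62684001]]
```

View pics/w2.png

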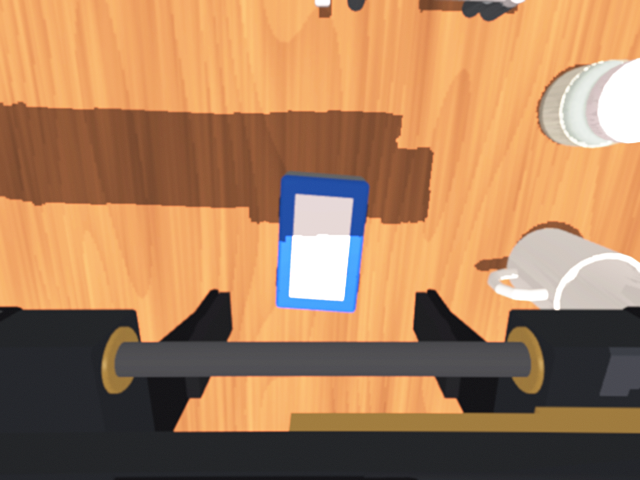

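The case is centred at (322,243) in the wrist view and rotated slightly from the tool axis. The mug (right) and jar (upper right) are clear of it. Next I measure the lid precisely and check the latch in the top view.

```bash
cat > c.py <<'E'
from h import *
def case(im,ci,n="wrist",roi=None):
    hsv=cv2.cvtColor(im,cv2.COLOR_BGR2HSV); m=cv2.inRange(hsv,(98,110,50),(130,255,255))
    if roi: k=np.zeros_like(m); a,b,c,d=roi; k[b:d,a:c]=m[b:d,a:c]; m=k
    c=max(cv2.findContours(m,0,2)[0],key=cv2.contourArea)
    P=cast(n,c[:,0,:],.053,ci)[:,:2].astype(np.float32)
    return cv2.minAreaRect(cv2.convexHull(P*1000))
if __name__=="__main__":
    ci=info("wrist"); print("case mm",case(cv2.imread("pics/w2.png"),ci,roi=(200,100,420,320)))
    im=cv2.imread("pics/t2.png"); hsv=cv2.cvtColor(im,cv2.COLOR_BGR2HSV)
    m=cv2.inRange(hsv,(0,150,100),(8,255,255)); k=np.zeros_like(m); k[215:245,225:270]=m[215:245,225:270]
    b=cv2.boxPoints(cv2.minAreaRect(np.argwhere(k)[:,::-1].astype(np.float32))); print("bar",cast("top",b,.084)[:,:2].round(4).tolist())
E
python3 c.py
```

```text
case mm ((520.3938598632812, -133.16168212890625), (130.1365966796875, 79.76746368408203), 88.15359497070312)
bar [[0.5003, 0.15], [0.5142, 0.1504], [0.5146, 0.1067], [0.5008, 0.1063]]
```

Call:
{"method": "arm_command", "body": {"moves": [-2,-0.2,0,0,-2,-0.2,0,0,-1.95,0,0,0,0,0,2,4.2,0,0,4,0,0,0,4,0,0,0,3.2,0,0,0,2,0,0,0,0,0,0,0,0,0]}}

```text
time: 7.42
ee_pos: [0.5201, -0.1691, 0.08]
eef_rot: [0.716, 0.698, 0.0, -0.001]
ft_force: [1.7, -0.2, 0.5]
width: 0.0867
grip_force: 0.0
```

Run:
```python
from h import *
ci=info("wrist"); im=save("wrist","pics/w3.png"); s=r.read_state(); print(s["ee_pos"],2*np.arctan2(s["eef_rot"][1],s["eef_rot"][0]))
```

```text
[ 0.52098721 -0.16959726  0.08117861] 1.5453470071870608
```

View pics/w3.png

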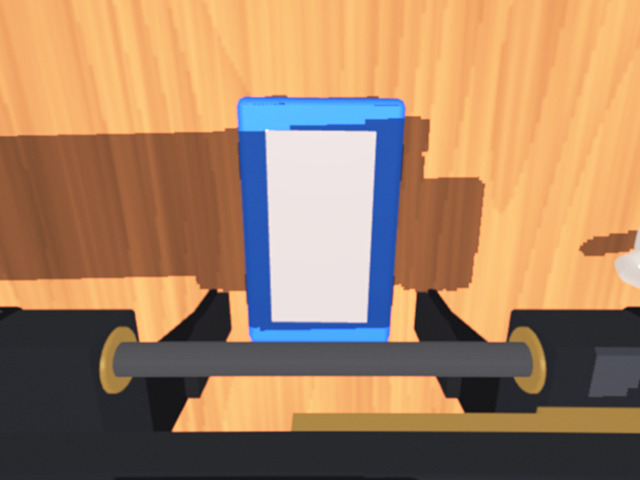

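The lid's edges (249/391 at the rear) lie centred between the fingertips (230/415). I descend and grip.

Call:
{"method": "arm_command", "body": {"moves": [-0.2,-0.1,1,0,0,0,1,0,0,0,1,0,0,0,1,0,0,0,1,0,0,0,0,0]}}

```text
time: 7.97
ee_pos: [0.5175, -0.1724, 0.0272]
eef_rot: [0.717, 0.697, -0.001, -0.001]
ft_force: [-1.2, -0.3, -0.6]
width: 0.0869
grip_force: 0.0
```

Call:
{"method": "arm_command", "body": {"moves": [0,0,0,0,0,0,0,0,0,0,0,0,0,0,0,0], "fingers": 60, "squeeze": 8}}

```text
time: 8.3
ee_pos: [0.519, -0.1727, 0.0297]
eef_rot: [0.717, 0.697, 0.0, 0.0]
ft_force: [0.3, 1.3, -3.1]
width: 0.08
grip_force: 8.0
```

Call:
{"method": "arm_command", "body": {"moves": [0,0,0,-2.5,0,0,0,-2.2,1,-1,0,0,1.2,-1.3,0,0,1.2,-1.3,0,0,1.2,-1.3,0,0,1.2,-1.3,0,0,0,0,0,0,0,0,0,0]}}

```text
time: 9.05
ee_pos: [0.4535, -0.1185, 0.0298]
eef_rot: [0.687, 0.726, -0.001, 0.0]
ft_force: [0.4, -0.3, -4.6]
width: 0.0802
grip_force: 8.0
```

Call:
{"method": "arm_command", "body": {"moves": [2,0,0,0,2,0,0,0,2,0,0,0,2,0,0,0,2,0,0,0,0,0,0,0,0,0,0,0]}}

```text
time: 9.63
ee_pos: [0.4491, -0.0176, 0.0297]
eef_rot: [0.687, 0.727, 0.0, -0.0]
ft_force: [0.6, 0.6, -3.0]
width: 0.0801
grip_force: 8.0
```

Run:
```python
from h import *
ci=info("wrist"); im=save("wrist","pics/w4.png"); s=r.read_state(); print(s["ee_pos"],2*np.arctan2(s["eef_rot"][1],s["eef_rot"][0]),s["width"],s["ft_force"])
np.savez("w4.npz",o=ci[1],M=ci[2])
```

```text
[ 0.44908928 -0.01855063  0.02964783] 1.6258120580257258 0.08003897989168231 [ 0.02606243  1.92599494 -3.0895414 ]
```

View pics/w4.png

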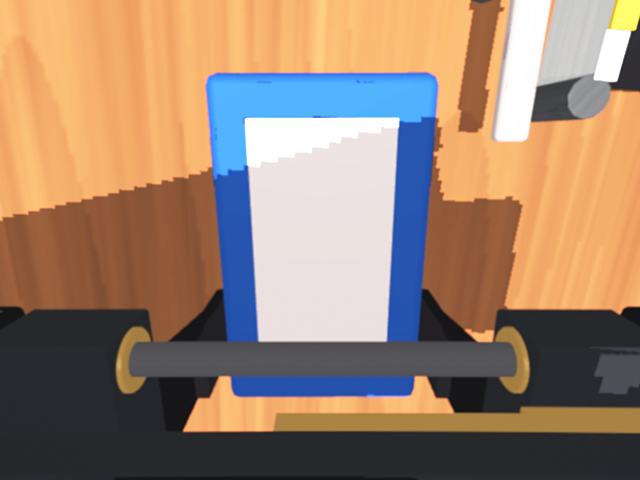

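The tongue, open, shows at upper right, its tip at (511,138) and running up to about (530,0). The case lies straight between the fingers. I check the lateral offset from the tongue to the case.

Run:
```python
from h import *
ci=info("wrist"); s=r.read_state(); psi=2*np.arctan2(s["eef_rot"][1],s["eef_rot"][0]); t=s["ee_pos"][:2]
ax=np.array([np.cos(psi),np.sin(psi)]); ri=np.array([ax[1],-ax[0]])
im=cv2.imread("pics/w4.png")
for row in (10,40,70,100,125):
    l=im[row,480:570].astype(int); w=np.nonzero((l.min(1)>215)&(np.ptp(l,axis=1)<25))[0]+480
    P=cast("wrist",[[w.min()-.5,row],[w.max()+.5,row]],.049,ci)[:,:2]-t
    print(row,w.min(),w.max(),(P@ax).round(4),(P@ri).round(4))
P=cast("wrist",[[511,141]],.049,ci)[:,:2]-t; print("tip",P@ax,P@ri)
b=cast("wrist",[[208,85],[437,85],[232,392],[414,392]],.053,ci)[:,:2]-t; print("case",(b@ax).round(4),(b@ri).round(4))
```

```text
10 513 548 [0.1186 0.1185] [0.0631 0.0749]
40 509 543 [0.1098 0.1097] [0.0632 0.0749]
70 505 538 [0.1007 0.1006] [0.0632 0.0748]
100 500 533 [0.0911 0.091 ] [0.0628 0.0747]
125 497 528 [0.0827 0.0826] [0.0629 0.0744]
tip [0.07714421] [0.06895283]
case [ 0.0956  0.0956 -0.0278 -0.0279] [-0.0385  0.0393 -0.039   0.0402]
```

Call:
{"method": "arm_command", "body": {"moves": [1.5,0,0,0,1.5,0,0,0,1,0,0,0,1,0,0,0,1,0,0,0,0,0,0,0]}}

```text
time: 10.18
ee_pos: [0.4451, 0.0433, 0.0297]
eef_rot: [0.687, 0.727, 0.0, -0.0]
ft_force: [0.8, 1.7, -5.2]
width: 0.0804
grip_force: 8.0
```

Call:
{"method": "arm_command", "body": {"moves": [1,0,0,0,1,0,0,0,1,0,0,0,1,0,0,0,0.8,0,0,0,0,0,0,0]}}

```text
time: 10.68
ee_pos: [0.4422, 0.0918, 0.0296]
eef_rot: [0.687, 0.727, 0.001, -0.0]
ft_force: [-0.8, 1.6, -5.1]
width: 0.0795
grip_force: 8.0
```

Call:
{"method": "arm_command", "body": {"moves": [0,0,0,0,0,0,0,0,0,0,0,0,0,0,-1,0,0,0,-2,0,0,0,-2,0,0,0,-2,0,-1.5,0,-1,0,-3,0,0,0,-3,0,0,0], "fingers": 100}}

```text
time: 11.52
ee_pos: [0.4473, 0.0141, 0.1112]
eef_rot: [0.687, 0.727, 0.001, 0.001]
ft_force: [0.8, -0.5, -0.3]
width: 0.0869
grip_force: 0.0
```

Call:
{"method": "arm_command", "body": {"moves": [0,0,0,0,0,0,0,0,0,0,0,0,0,0,2,0,0,0,2,0,0,0,2,0,0,0,1.5,0,0,0,0,0], "fingers": 30}}

```text
time: 12.18
ee_pos: [0.4447, 0.0159, 0.0325]
eef_rot: [0.687, 0.727, -0.001, -0.002]
ft_force: [0.7, 0.6, -0.9]
width: 0.0416
grip_force: 0.0
```

Call:
{"method": "arm_command", "body": {"moves": [1.5,0,0,0,1.5,0,0,0,1,0,0,0,1,0,0,0,1,0,0,0,1,0,0,0,1,0,0,0,1,0,0,0,0.5,0,0,0,0,0,0,0]}}

```text
time: 13.02
ee_pos: [0.4414, 0.1109, 0.0349]
eef_rot: [0.687, 0.727, 0.0, -0.0]
ft_force: [-0.7, 0.4, 0.8]
width: 0.0261
grip_force: 0.0
```

Call:
{"method": "arm_command", "body": {"moves": [0.3,0,0,0,0.3,0,0,0,0.3,0,0,0,0,0,0,0]}}

```text
time: 13.35
ee_pos: [0.441, 0.1182, 0.0346]
eef_rot: [0.688, 0.726, -0.0, 0.0]
ft_force: [0.4, -2.2, 0.4]
width: 0.0261
grip_force: 1.1
```

Call:
{"method": "arm_command", "body": {"moves": [0.3,0,0,0,0.2,0,0,0,0,0,0,0]}}

```text
time: 13.6
ee_pos: [0.4406, 0.1233, 0.0345]
eef_rot: [0.688, 0.726, 0.0, 0.0]
ft_force: [0.5, -2.5, 1.4]
width: 0.0261
grip_force: 1.5
```

Call:
{"method": "arm_command", "body": {"moves": [0.2,0,0,0,0.2,0,0,0,0,0,0,0]}}

```text
time: 13.85
ee_pos: [0.4406, 0.125, 0.0345]
eef_rot: [0.688, 0.726, -0.001, 0.001]
ft_force: [-0.3, -12.1, 5.9]
width: 0.0259
grip_force: 6.2
```

Contact with the back stop (12 N). I back off, rise and check.

Call:
{"method": "arm_command", "body": {"moves": [0,0,0,0,0,0,0,0,-2,0,0,0,-3,0,0,0,0,0,-4,0,0,0,-4,0,0,0,-4,0,0,0,-4,0,0,0,-2,0,0,0,0,0], "fingers": 60}}

```text
time: 14.68
ee_pos: [0.4453, 0.0786, 0.2187]
eef_rot: [0.687, 0.726, 0.002, 0.003]
ft_force: [0.5, 0.1, -0.3]
width: 0.052
grip_force: 0.0
```

Run:
```python
from h import *
ci=info("wrist"); im=save("wrist","pics/w5.png"); s=r.read_state(); print(s["ee_pos"],2*np.arctan2(s["eef_rot"][1],s["eef_rot"][0]))
```

```text
[0.44434703 0.0780304  0.21642382] 1.6255398087120667
```

View pics/w5.png

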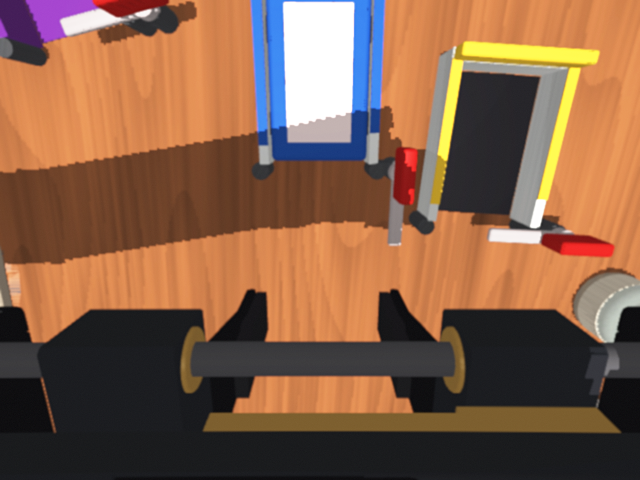

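The case sits square between the blue walls. The knob is at (406,176), still open, and the yellow latch is undisturbed. I now close the latch.

Call:
{"method": "arm_command", "body": {"moves": [1.6,2.3,0,0.7,1.6,2.3,0,0,1.6,2.3,0,0,0,0,3,0,0,0,3,0,0,0,3,0,0,0,3,0,0,0,2,0,0,0,1.5,0,0,0,0,0,0,0,0,0], "fingers": 50}}

```text
time: 15.65
ee_pos: [0.5092, 0.1292, 0.0591]
eef_rot: [0.692, 0.722, -0.0, -0.001]
ft_force: [0.7, 0.5, 0.4]
width: 0.0433
grip_force: 0.0
```

Call:
{"method": "arm_command", "body": {"moves": [0,0,0,0,0,0,0,0,0,0,0,0,0,0,0,0,0,0,0,0,0,0,0,0,0,0,0,0,0,0,0,0], "fingers": 0, "squeeze": 12}}

```text
time: 16.32
ee_pos: [0.5105, 0.1286, 0.0599]
eef_rot: [0.692, 0.722, 0.001, 0.0]
ft_force: [2.9, -0.4, 0.4]
width: 0.012
grip_force: 12.0
```

Call:
{"method": "arm_command", "body": {"moves": [0,0,0,6,0,0,0,6,0,0,0,6,0,0,0,6,0,0,0,6,0,0,0,6,0,0,0,6,0,0,0,6,0,0,0,6,0,0,0,6]}}

```text
time: 17.15
ee_pos: [0.5099, 0.1289, 0.0599]
eef_rot: [0.961, 0.277, 0.0, -0.0]
ft_force: [0.5, 1.0, 2.3]
width: 0.0121
grip_force: 12.0
```

Call:
{"method": "arm_command", "body": {"moves": [0,0,0,6,0,0,0,6,0,0,0,6,0,0,0,6,0,0,0,4,0,0,0,0,0,0,0,0]}}

```text
time: 17.73
ee_pos: [0.5099, 0.1291, 0.0599]
eef_rot: [0.999, 0.04, 0.0, -0.0]
ft_force: [0.5, 2.3, 4.5]
width: 0.0119
grip_force: 12.0
```

Call:
{"method": "arm_command", "body": {"moves": [0,0,0,1,0,0,0,0,0,0,0,0]}}

```text
time: 17.98
ee_pos: [0.5099, 0.1291, 0.0598]
eef_rot: [1.0, 0.031, 0.0, -0.0]
ft_force: [-0.3, 2.0, 5.7]
width: 0.0117
grip_force: 12.0
```

Call:
{"method": "arm_command", "body": {"moves": [0,0,0,0,0,0,0,0,0,0,0,0,0,0,0,0,0,0,-2,0,0,0,-3,0,0,0,-4,0,0,0,-4,0,0,0,-4,0,0,0,0,0,0,0,0,0], "fingers": 50}}

```text
time: 18.9
ee_pos: [0.5108, 0.1289, 0.2317]
eef_rot: [1.0, 0.03, 0.002, 0.0]
ft_force: [-0.6, -0.6, -0.7]
width: 0.0435
grip_force: 0.0
```

Run:
```python
from h import *
save("wrist","pics/w6.png"); print(r.read_state()["ft_force"])
```

```text
[-0.48780435  0.37062737 -1.49004543]
```

View pics/w6.png

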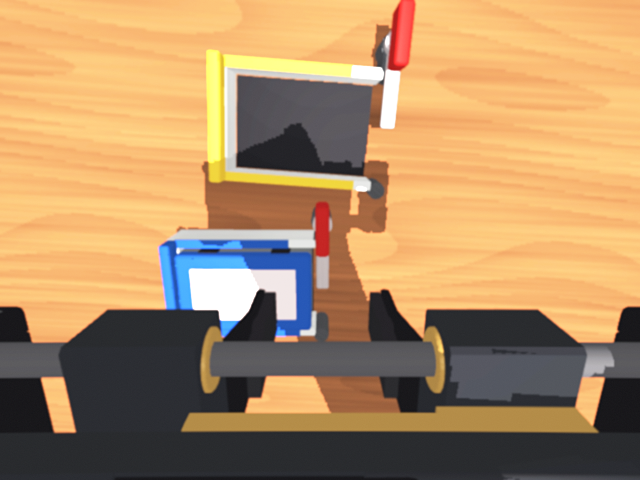

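The blue case is home against the back, and the blue tongue at (322,265) is shut across the mouth behind it. The yellow latch is still shut and the gripper is clear.

```bash
python3 -c "
from bench import r
print(r.close_job())"
```

```text
the job is handed in; nothing more can be done
None
```

The blue case is home in the blue bay with its latch shut, nothing else was touched, and the job is handed in at about 19 s; the hand-in returned no verdict.

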